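Set out the drawer-assembly station on a workshop bench

TASK

Set out the parts station: stand the black bin in the middle of the orange dock and stack the red tray squarely on it, so that its foot drops into the bin's mouth. Stand the amber jar in the middle of the white dock between the orange dock and the blue bin, and the yellow bit block in the middle of the white dock directly behind the blue bin, as seen from the robot. Leave it all upright and let go, and do not knock over the green oil bottle.

Things in the scene. Friction and masses are not known exactly. Their poses are not given: they have to be found in the camera images.
- black_bin: Loose black printed bin, open on top, 62 x 62 mm outside, 45 mm high, walls and floor 4 mm (mouth 54 x 54 mm), small orange tabs on its -x and +x walls. 90 g. x and y axes square to its walls. Origin at the centre of its underside, z up.
- red_tray: Loose red tray, 62 x 62 mm, walls 4 mm, 30 mm high in all, brass discs inside (part of it), 70 g. It stands on a 44 x 44 mm foot, 6 mm high, that drops into the black bin's mouth with 5 mm of play each side; seated, it rests on the bin's rim, its origin 39 mm above the bin's. Origin at the centre of the foot's underside, z up, x and y square to its walls.
- jar: Loose amber glass jar with a black cap, round, widest diameter 52 mm, 70 mm high, 150 g. Origin at the centre of its underside, z up.
- bit_block: Loose yellow block full of dark screwdriver bits: 70 mm along its x, 35 mm along its y, 30 mm high, bits to 44 mm. 130 g. Origin at the centre of its underside, z up.
- orange_dock: Orange flat square plate fixed on the grey mat, 80 x 80 x 8 mm; origin at the centre of its underside (3 mm above the bench), x away from the robot, z up; the place is its top face, 8 mm above the origin. It stands at the left or right end of the mat's near row.
- blue_bin: Fixed blue open bin of loose bolts, 70 x 70 mm, 50 mm high, at the other end of the mat's near row. It stays where it is. Origin at the centre of its underside (3 mm above the bench), x away from the robot, z up.
- dock_a: Flat white square plate fixed on the grey mat, 80 x 80 x 8 mm. Origin at the centre of its underside, 3 mm above the bench; x away from the robot, z up; things stand on its top, 8 mm above the origin. Of three alike, one is between orange dock and blue bin, one behind the orange dock, one behind the blue bin (about 135 mm apart); which name is where varies.
- dock_b: Flat white square plate fixed on the grey mat, 80 x 80 x 8 mm. Origin at the centre of its underside, 3 mm above the bench; x away from the robot, z up; things stand on its top, 8 mm above the origin. Of three alike, one is between orange dock and blue bin, one behind the orange dock, one behind the blue bin (about 135 mm apart); which name is where varies.
- dock_c: Flat white square plate fixed on the grey mat, 80 x 80 x 8 mm. Origin at the centre of its underside, 3 mm above the bench; x away from the robot, z up; things stand on its top, 8 mm above the origin. Of three alike, one is between orange dock and blue bin, one behind the orange dock, one behind the blue bin (about 135 mm apart); which name is where varies.
- oil: Loose green oil bottle with a white cap, 40 mm across, 120 mm high, a bystander standing among the things. Origin at the centre of its underside, z up.
Mind the look-alikes: they are no part of the job. What is meant by the red_tray is not pink or purple, and is the smaller of those in its own colour.

How it is judged (in metres and radians):
At the end, for the whole second after the job is handed in: Black bin, jar and bit block each stand within 12 mm of the centre of their dock; the red tray is seated on the black bin (foot in its mouth, within 10 mm sideways, 36 to 42 mm up); all four upright within 0.08 rad and at rest; the oil bottle still upright (horizontal distance between black_bin and orange_dock below 0.012 m and z of black_bin in the frame of orange_dock between 0.005 and 0.011 m and horizontal distance between red_tray and black_bin below 0.01 m and z of red_tray in the frame of black_bin between 0.036 and 0.042 m and ((horizontal distance between jar and dock_a below 0.012 m and z of jar in the frame of dock_a between 0.005 and 0.011 m and horizontal distance between dock_a and orange_dock below 0.2 m and horizontal distance between dock_a and blue_bin below 0.2 m) or (horizontal distance between jar and dock_b below 0.012 m and z of jar in the frame of dock_b between 0.005 and 0.011 m and horizontal distance between dock_b and orange_dock below 0.2 m and horizontal distance between dock_b and blue_bin below 0.2 m) or (horizontal distance between jar and dock_c below 0.012 m and z of jar in the frame of dock_c between 0.005 and 0.011 m and horizontal distance between dock_c and orange_dock below 0.2 m and horizontal distance between dock_c and blue_bin below 0.2 m)) and ((horizontal distance between bit_block and dock_a below 0.012 m and z of bit_block in the frame of dock_a between 0.005 and 0.011 m and horizontal distance between dock_a and orange_dock above 0.2 m and horizontal distance between dock_a and blue_bin below 0.2 m) or (horizontal distance between bit_block and dock_b below 0.012 m and z of bit_block in the frame of dock_b between 0.005 and 0.011 m and horizontal distance between dock_b and orange_dock above 0.2 m and horizontal distance between dock_b and blue_bin below 0.2 m) or (horizontal distance between bit_block and dock_c below 0.012 m and z of bit_block in the frame of dock_c between 0.005 and 0.011 m and horizontal distance between dock_c and orange_dock above 0.2 m and horizontal distance between dock_c and blue_bin below 0.2 m)) and angle between oil's own z axis and vertical below 0.2 rad and angle between each of black_bin, red_tray, jar, bit_block's own z axis and vertical below 0.08 rad and linear speed of each of black_bin, red_tray, jar, bit_block below 0.01 m/s and angular speed of each of black_bin, red_tray, jar, bit_block below 0.1 rad/s); the robot touches nothing.
It fails at once if the oil bottle is knocked over (angle between oil's own z axis and vertical above 0.5 rad).
It also fails if it takes over 112 s, if anything falls off the work surface, if the arm or the gripper's body presses on something with over 40 N, if the wrist force passes 120 N, or if a joint passes its speed limit or range.

ROBOT

A 6-joint arm with a two-finger parallel gripper is mounted at the origin on the work surface. World frame = base frame: x ahead of the robot, y to its left, z up, the work surface at z = 0. Lengths are in mm, angles in rad, forces in N, time in s.
With the tool pointing down it reaches from about 400 to 925 mm from the base axis. Payload 12.5 kg.
Tool frame: the origin (TCP) lies on the front face of the gripper's body, between the roots of the fingers; the fingertips stand 78 mm ahead of it and the grasp point (between the pads) lies 59 mm ahead of it (env.nose_length is the distance from the TCP to the fingertips, in mm); z points along the fingers, y is the line along which they close (so a half turn about z gives the same grasp; the last joint's range is limited). The gripper opens to 95 mm and grips with 3 to 60 N. Pads are 20 mm wide; open, the fingers measure 119 mm over their backs; the gripper's body (75 mm by 180 mm) begins 59 mm behind the grasp point.
Start: joints at [1.045, 0.491, 1.559, -0, 1.092, -0.106], TCP at [254.718, 570.751, 292.261] pointing down, gripper open.
Joint ranges: [-3.1, 3.1], [-0.84, 2.19], [0.05, 2.79], [-1.13, 4.28], [0.06, 2.93], [-2.69, 2.69]. Speed limits (rad/s): [2.22, 2.22, 2.79, 3.14, 3.14, 3.14].

INTERFACE

Orientations are given as [roll, pitch, yaw] about the fixed x, y, z axes, in that order (R = Rz(yaw) Ry(pitch) Rx(roll)).
In Python, from cell import env gives the robot as it stands.
- The arm moves only by the tool jog_arm, never from a script. Its argument "motion" is a list of rows, each a list of 7 numbers: the turn, a rotation vector about the tool's x, y, z in degrees, then the shift along the tool's x, y, z in mm, then the finger opening in mm, from 0 to 95.1. In form: [[wx, wy, wz, x, y, z, hand], ...]. A call has 1 to 10 rows; each row shifts and turns the commanded pose from where the row before left it, along the tool's axes as they then stand; what a row does not reach is not made up. A row lasts 1/8 s, in which the tool goes at most 62.5 mm and 10.7 degrees, less where a joint would pass 70% of its speed; a pose out of reach is approached as far as the arm can. A call is refused whole if a number of a shift passes 62.5 or a number of a turn 10.7, either way. A call with a gripper value outside its range is refused whole. The fingers move at their own pace and stop on an object; the grip force is fixed at half the most. Time passes only in rows, so rows that do not move let the fingers close. It gives the time, the measured TCP pose, the force, the opening and the grip force at its end, in the units of the state.
- env.state(): the state, without advancing time (a new reading comes with each control period).
- env.read_camera(name): name is "side" or "top" or "wrist"; returns a dict with "color" (384x512x3 uint8, red, green, blue), "z_map" (384x512 float32, mm along the optical axis (not along the pixel's ray), 0 where there is no reading), "camera_matrix" (3x3 intrinsics, pixels), "world_to_cam" (4x4, takes a point from world to camera coordinates). Camera axes: x right, y up, looking along -z (the intrinsics and any distortion apply to the point x, -y, -z); pixel columns grow to the right and rows downward; lengths in mm; the calibration is good to about 2 mm. The wrist camera is an equidistant fisheye: a pixel r from the principal point sees the ray r / f radians off the axis. A picture is of the moment at which its call begins.
- env.job_done(): hands the job in; it is judged then, once.
Trained networks look in the newest picture that a camera, given by its name, has taken for a name from the list of things; names that differ only in an ending like _2 or _b are one class to them, and where a whole thing is asked for, a point or a joint stands for the part that bears it (a point fixed in the world has none). Each returns a list of dicts, best first, with "score" (0 to 1); they miss things now and then, are a little off and sometimes report something else, mostly with a low value. They report only what shows in the picture. A call takes as long as a camera call. They do not tell look-alikes from the thing itself.
- env.recognise(camera, thing): "location" ([column, row] in pixels, amid what is visible of it).
The state is a dict: "t": time; "joints": joint angles; "qvel": joint speeds; "tau": joint torques, N m; "eef_pos": TCP position; "tcp_rot": TCP orientation; "ft_force": force on the tool from outside, world axes, zero at the start; "moment": the same for the moment, N m; "opening": opening from 0.0 (shut) to 1.0 (fully open); "grip_force": force on a finger pad.
Only numpy, scipy, OpenCV 4.12 (cv2) and the standard library are available. Lean on these libraries where they do the work, as an engineer would, in place of code of your own. Each camera call takes 0.05 s, during which the arm holds its last target. There are 200 camera calls.

## Working session

There is one attempt and no reset: what is moved stays moved. The work goes in short steps, Python scripts to look and compute and a tool call to move; the robot and the scene stay as the last step left them, time stands still between calls to the robot, and variables do not carry over. Pictures are saved under pics/ and viewed, at most 14 in all, crops included, and the job is handed in when it is done.

Besides the shell and the picture viewer there is one more tool, called after "Emit:" as name([rows], argument=value, ...), one row to a line, values as JSON. jog_arm: Moves the arm, as the interface text tells. Its arguments: {"type":"object","properties":{"motion":{"type":"array"}},"required":["motion"]}

```bash
mkdir -p pics; cat > h.py <<'E'
import numpy as np,cv2
from cell import env
def cloud(c):
    z=c["z_map"];K=c["camera_matrix"];h,w=z.shape
    u,v=np.meshgrid(np.arange(w),np.arange(h))
    p=np.stack([(u-K[0,2])/K[0,0]*z,-(v-K[1,2])/K[1,1]*z,-z,np.ones_like(z)],-1)
    W=p@np.linalg.inv(c["world_to_cam"]).T
    W=W[...,:3];W[z<=0]=np.nan
    return W
E
python3 - <<'E'
from h import *
s=env.state();print(s)
for n in("top","side"):
    c=env.read_camera(n);cv2.imwrite(f"pics/{n}0.png",cv2.resize(c["color"][...,::-1],(800,600),interpolation=cv2.INTER_CUBIC))
    np.savez(f"{n}0.npz",**c);W=cloud(c)
    for t in("black_bin","red_tray","jar","bit_block","orange_dock","blue_bin","dock_a","oil"):
        for r in env.recognise(n,t):
            u,v=map(int,np.round(r["location"]));print(n,t,round(r["score"],2),u,v,np.round(W[v,u]))
E
```

```text
{'t': 0.0, 'joints': array([ 1.04541242e+00,  4.91546896e-01,  1.55946577e+00,  7.64947104e-06,
        1.09168563e+00, -1.05621388e-01]), 'qvel': array([-0.00019668,  0.00068951,  0.00040464,  0.000119  ,  0.00086431,
        0.0001337 ]), 'tau': array([ 1.06277184e-03, -6.12654448e+01, -2.58177334e+01,  6.91368990e-02,
        4.83355788e-02, -1.57911386e-04]), 'eef_pos': array([254.62277219, 570.60361129, 291.663948  ]), 'tcp_rot': array([-3.14049389e+00, -1.23308612e-04,  2.72182653e+00]), 'ft_force': array([-0.69947259, -0.22100817, -0.55737483]), 'moment': array([ 0.00997544,  0.02065112, -0.02622346]), 'grip_force': 0.0, 'opening': 1.00438010107696}
top black_bin 0.56 368 166 [ 625. -309.    6.]
top black_bin 0.22 251 214 [503.  -5.  15.]
top red_tray 0.96 368 219 [ 487. -305.   10.]
top red_tray 0.92 356 113 [ 761. -279.   21.]
top red_tray 0.89 418 227 [ 466. -430.   15.]
top red_tray 0.77 418 158 [ 642. -435.   21.]
top red_tray 0.57 296 159 [ 645. -123.   10.]
top jar 0.87 140 170 [612. 267.  76.]
top jar 0.6 113 268 [373. 327.  87.]
top bit_block 0.72 368 259 [ 386. -298.
[... 282 characters left out ...]
6 308 260 [ 632. -295.    7.]
side red_tray 0.82 261 276 [ 492. -294.   10.]
side red_tray 0.59 343 237 [ 755. -273.   22.]
side red_tray 0.56 341 294 [ 649. -427.   15.]
side red_tray 0.56 274 320 [ 464. -425.   14.]
side jar 0.81 225 140 [611. 261.  52.]
side jar 0.68 286 217 [ 650. -131.   13.]
side bit_block 0.76 224 293 [ 380. -319.   32.]
side orange_dock 0.76 208 179 [498. 130.  11.]
side orange_dock 0.25 307 259 [ 631. -290.    6.]
side blue_bin 0.71 245 229 [ 511. -145.   34.]
side dock_a 0.88 241 167 [622. 143.  13.]
side dock_a 0.78 283 216 [ 645. -122.   12.]
side dock_a 0.76 225 205 [504.  -7.  10.]
side oil 0.81 151 143 [365. 315.  72.]
side oil 0.66 308 260 [ 632. -295.    7.]
```

View pics/top0.png

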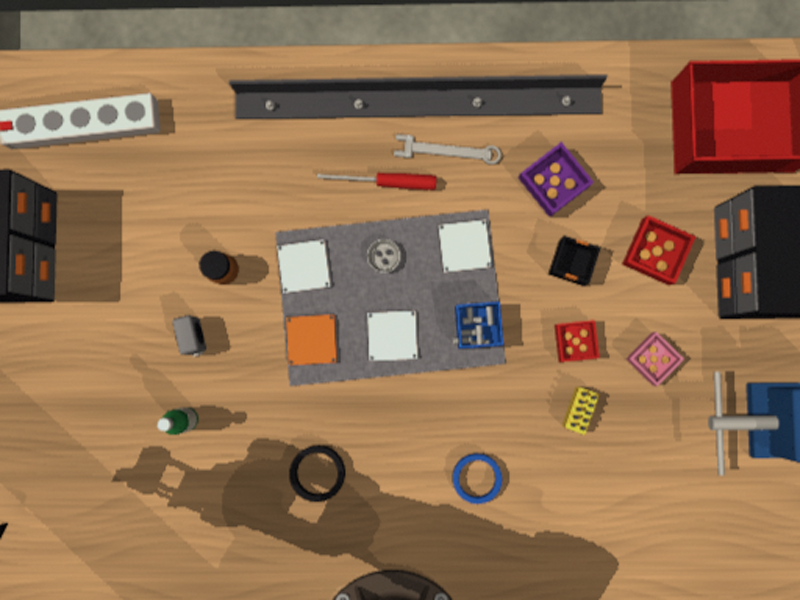

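View pics/side0.png

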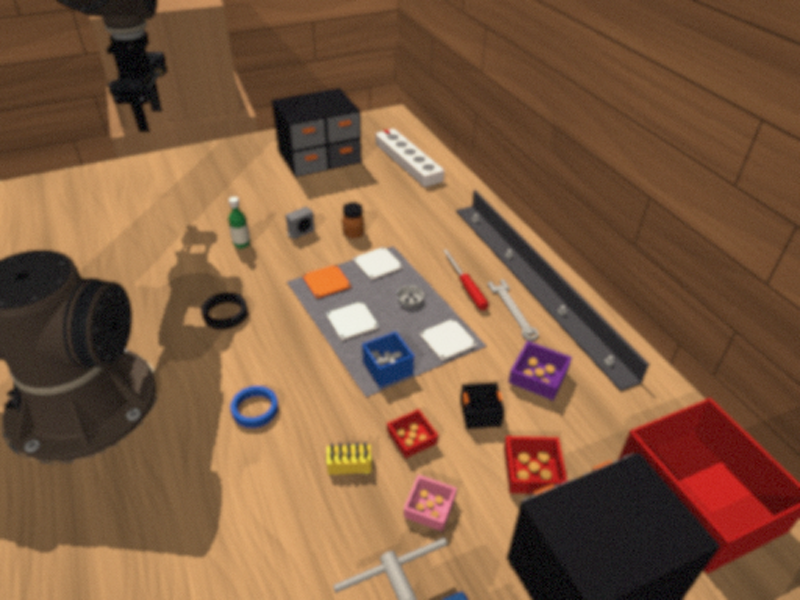

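Red-tray candidates (800x600 top view): the small red one at (577,341), a larger red one at (659,250), pink at (656,359), purple at (557,180) and a big red crate at (740,115). The small red one fits the description. For the black bin, (575,261) with orange tabs beats the drawer cabinets at (20,235) and (760,250). The jar is at (218,266), the block at (582,410), and the oil bottle at (178,421). The orange dock is at the left of the mat and the blue bin at the right.

```bash
cat > m.py <<'E'
from h import *
def fit(W,m,name):
    n,l,st,ce=cv2.connectedComponentsWithStats(m.astype(np.uint8))
    for i in range(1,n):
        if st[i,4]<60: continue
        P=W[l==i];P=P[~np.isnan(P[:,0])]
        if len(P)<50: continue
        (x,y),(a,b),t=cv2.minAreaRect(P[:,:2].astype(np.float32))
        print(name,"px",np.round(ce[i]),"n",len(P),"med",np.round(np.median(P,0)),"zpct",np.round(np.percentile(P[:,2],[5,95])),"rect c",round(x),round(y),"size",round(a),round(b),"ang",round(t,1))
E
python3 - <<'E'
from m import *
for n in("top","side"):
    c=dict(np.load(f"{n}0.npz"));W=cloud(c);H=cv2.cvtColor(c["color"],cv2.COLOR_RGB2HSV).astype(int);h,s,v=H[...,0],H[...,1],H[...,2]
    z=W[...,2];ok=(W[...,0]>330)&(W[...,0]<800)&(abs(W[...,1])<480)
    print(n)
    fit(W,ok&(h>3)&(h<14)&(s>200)&(v>150)&(W[...,1]>50)&(W[...,1]<200),"orange")
    fit(W,ok&(s<40)&(v>170)&(abs(W[...,1])<220),"white")
    fit(W,ok&(h>22)&(h<34)&(s>150)&(v>100),"yellow")
    fit(W,ok&((h<4)|(h>176))&(s>180),"red")
    fit(W,ok&(h>105)&(h<125)&(s>150)&(v>60)&(abs(W[...,1])<220),"blue")
    fit(W,ok&(v<60)&(z>15)&(W[...,1]<-230),"black")
    fit(W,ok&(z>15)&(W[...,1]>220),"leftthings")
c=np.load("top0.npz")["color"][150:270,345:465,::-1]
cv2.imwrite("pics/crop.png",cv2.resize(c,(600,600),interpolation=cv2.INTER_CUBIC))
E
```

```text
top
white px [297. 157.] n 883 med [ 650. -125.   11.] zpct [ 7. 15.] rect c 651 -125 size 79 78 ang 5.3
white px [194. 170.] n 878 med [619. 143.  11.] zpct [ 7. 15.] rect c 619 143 size 79 79 ang 7.4
white px [251. 215.] n 915 med [501.  -4.  11.] zpct [ 6. 15.] rect c 502 -3 size 80 79 ang 1.7
yellow px [371. 262.] n 308 med [ 378. -306.   30.] zpct [23. 35.] rect c 376 -311 size 43 70 ang 69.0
red px [438. 100.] n 123 med [ 785. -479.   56.] zpct [11. 88.] rect c 785 -478 size 30 3 ang 0.0
red px [260. 115.] n 323 med [757. -30.  23.] zpct [15. 28.] rect c 759 -29 size 97 22 ang 85.9
red px [420. 160.] n 883 med [ 633. -441.   18.] zpct [10. 43.] rect c 634 -444 size 96 85 ang 64.8
red px [369. 218.] n 460 med [ 490. -307.   12.] zpct [ 6. 32.] rect c 489 -308 size 61 71 ang 5.6
blue px [308. 207.] n 452 med [ 518. -156.   10.] zpct [ 3. 55.] rect c 516 -144 size 69 69 ang 4.1
black px [368. 166.] n 248 med [ 619. -308.   39.] zpct [18. 48.] rect c 621 -302 size 63 60 ang 71.2
leftthings px [139. 170.] n 409 med [613. 272.  68.] zpct [24. 73.] rect c 616 276 size 48 48 ang 19.6
l
[... 812 characters left out ...]
. 277.] n 362 med [ 495. -305.   22.] zpct [10. 32.] rect c 491 -307 size 61 63 ang 6.2
red px [340. 294.] n 735 med [ 641. -429.   28.] zpct [13. 43.] rect c 638 -442 size 86 83 ang 64.5
blue px [249. 230.] n 566 med [ 521. -165.   36.] zpct [13. 53.] rect c 518 -147 size 70 73 ang 3.2
black px [309. 259.] n 386 med [ 624. -324.   33.] zpct [16. 46.] rect c 621 -304 size 65 61 ang 72.2
leftthings px [152. 143.] n 293 med [368. 324.  65.] zpct [ 21. 119.] rect c 369 328 size 36 41 ang 78.6
leftthings px [225. 140.] n 262 med [612. 261.  51.] zpct [18. 73.] rect c 617 272 size 51 48 ang 41.6
leftthings px [191. 141.] n 241 med [504. 314.  46.] zpct [20. 58.] rect c 507 324 size 60 40 ang 15.5
```

View pics/crop.png

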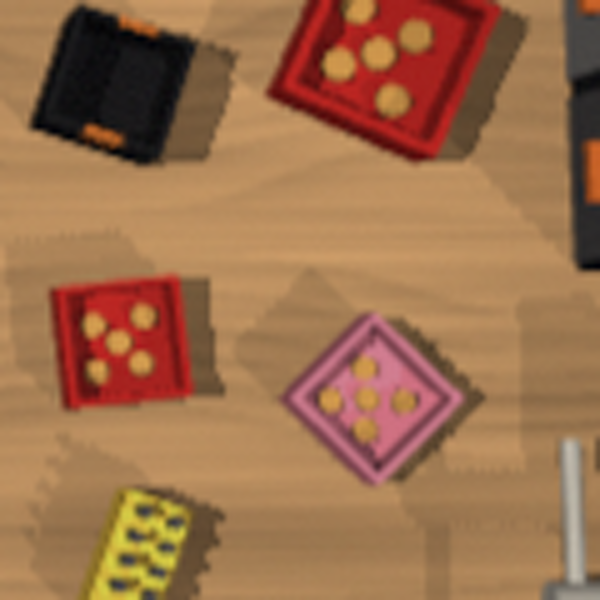

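The crop confirms it: the small red tray is at crop (122,342), clearly smaller than the other red one at (390,60). The black bin with its orange tabs is at (115,85). Moving to the black bin now.

Emit:
jog_arm([
  [0,0,-5.5,0,0,0,90],
  [0,0,0,-39,-44.6,4,90],
  [0,0,0,-39,-44.6,4,90],
  [0,0,0,-39,-44.6,4,90],
  [0,0,0,-39,-44.6,4,90],
  [0,0,0,-39,-44.6,4,90],
  [0,0,0,-39,-44.6,4,90],
  [0,0,0,-39,-44.6,4,90],
  [0,0,0,-39,-44.6,4,90],
  [0,0,0,-39,-44.6,4,90],
])

```text
t: 2.15
eef_pos: [460.3, 76.6, 256.4]
tcp_rot: [3.141, 0.001, 2.818]
ft_force: [1.3, 0.2, -0.1]
opening: 0.948
grip_force: 0.0
```

Emit:
jog_arm([
  [0,0,0,-39,-44.6,4,90],
  [0,0,0,-39,-44.6,4,90],
  [0,0,0,-39,-44.6,4,90],
  [0,0,0,-39,-44.6,4,90],
  [0,0,0,-39,-44.6,4,90],
  [0,0,0,-39,-44.6,4,90],
  [0,0,0,-39,-44.6,4,90],
  [0,0,0,0,0,0,90],
  [0,0,0,0,0,0,90],
])

```text
t: 3.28
eef_pos: [618.9, -303.9, 227.8]
tcp_rot: [3.141, -0.001, 2.817]
ft_force: [0.4, 0.9, 0.0]
opening: 0.944
grip_force: 0.0
```

```bash
cat >> m.py <<'E'
def go(x,y,z,yawdeg):
    "tool-frame turn and shift (yaw turned first) to TCP target"
    s=env.state();p=s["eef_pos"];r=s["tcp_rot"]
    c=np.radians(yawdeg);d=np.array([x,y,z])-p
    t=(np.degrees(r[2])-yawdeg+180)%360-180
    print("t",round(s["t"],2),"pos",np.round(p,1),"rot",np.round(np.degrees(r),1),"| turn z",round(t,1),"shift",np.round([np.cos(c)*d[0]+np.sin(c)*d[1],np.sin(c)*d[0]-np.cos(c)*d[1],-d[2]],1))
E
python3 - <<'E'
from m import *
go(621,-303,230,161.5)
for n in("top","side"):
    c=env.read_camera(n);np.savez(f"{n}1.npz",**c);W=cloud(c);H=cv2.cvtColor(c["color"],cv2.COLOR_RGB2HSV).astype(int);h,s,v=H[...,0],H[...,1],H[...,2]
    ok=(W[...,0]>400)&(W[...,0]<600)&(W[...,1]>50)&(W[...,1]<200)
    if n=="top": print(H[216,199])
    fit(W,ok&(h<20)&(s>190)&(v>130),"orange")
    fit(W,ok&(h<20)&(s>160)&(v>100),"orange2")
c=env.read_camera("wrist");np.savez("wrist1.npz",**c);cv2.imwrite("pics/w1.png",c["color"][...,::-1])
E
```

```text
t 3.27 pos [ 618.9 -303.9  227.8] rot [ 1.800e+02 -1.000e-01  1.614e+02] | turn z -0.1 shift [-1.7  1.5 -2.2]
[ 14 189 245]
orange2 px [199. 217.] n 902 med [496. 130.  11.] zpct [ 6. 15.] rect c 496 130 size 78 79 ang 2.6
orange px [209. 180.] n 280 med [501. 124.  12.] zpct [ 9. 15.] rect c 500 124 size 72 75 ang 4.1
orange2 px [209. 180.] n 379 med [499. 124.  12.] zpct [ 9. 15.] rect c 499 128 size 78 84 ang 4.2
```

View pics/w1.png

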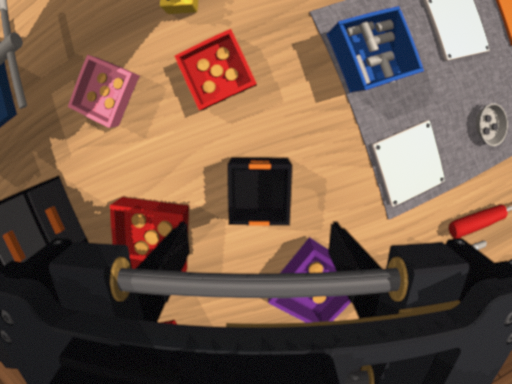

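The wrist view shows the black bin at (260,190), square to the picture, so the yaw is right. The small red tray is at (215,70). Next I refine using the fisheye depth.

```bash
cat >> m.py <<'E'
def wcloud(c):
    z=c["z_map"];K=c["camera_matrix"];h,w=z.shape
    u,v=np.meshgrid(np.arange(w),np.arange(h))
    a=(u-K[0,2])/K[0,0];b=(v-K[1,2])/K[1,1];t=np.hypot(a,b);k=np.where(t>1e-6,np.tan(np.minimum(t,1.5))/np.maximum(t,1e-6),1)
    p=np.stack([a*k*z,-b*k*z,-z,np.ones_like(z)],-1)
    W=(p@np.linalg.inv(c["world_to_cam"]).T)[...,:3];W[z<=0]=np.nan
    return W
E
python3 - <<'E'
from m import *
c=dict(np.load("wrist1.npz"));W=wcloud(c);H=cv2.cvtColor(c["color"],cv2.COLOR_RGB2HSV).astype(int);h,s,v=H[...,0],H[...,1],H[...,2]
z=W[...,2];u,vv=np.meshgrid(np.arange(512),np.arange(384))
fit(W,(v<80)&(z>35)&(z<55)&(vv<235)&(u>200)&(u<300),"blackrim")
fit(W,(z>35)&(z<55)&(vv<235)&(u>200)&(u<300),"rim any")
fit(W,((h<4)|(h>176))&(s>180)&(vv<120)&(z>22),"red rim")
fit(W,(s<50)&(v>170)&(vv<220)&(u>350),"white")
E
```

```text
blackrim px [258. 195.] n 952 med [ 625. -308.   44.] zpct [36. 46.] rect c 623 -303 size 61 61 ang 70.6
rim any px [259. 194.] n 1322 med [ 625. -303.   44.] zpct [36. 46.] rect c 623 -303 size 62 63 ang 70.7
red rim px [213.  70.] n 995 med [ 492. -309.   29.] zpct [24. 31.] rect c 493 -306 size 62 61 ang 5.5
white px [459.  27.] n 2541 med [508.  -9.  11.] zpct [ 9. 12.] rect c 507 0 size 76 90 ang 1.0
white px [372.  37.] n 129 med [ 508. -145.   31.] zpct [25. 33.] rect c 504 -142 size 29 13 ang 1.4
white px [363.  69.] n 103 med [ 536. -163.   25.] zpct [23. 27.] rect c 536 -163 size 22 23 ang 52.3
white px [487. 118.] n 145 med [630.   9.   6.] zpct [ 4. 18.] rect c 628 5 size 42 25 ang 77.1
white px [410. 162.] n 3815 med [ 650. -129.   11.] zpct [ 9. 12.] rect c 654 -124 size 84 86 ang 6.0
white px [489. 136.] n 79 med [653.   8.   6.] zpct [ 4. 19.] rect c 654 2 size 38 13 ang 88.6
```

Emit:
jog_arm([
  [0,0,0,-3,2,34,90],
  [0,0,0,0,0,45,90],
  [0,0,0,0,0,40,90],
  [0,0,0,0,0,20,90],
  [0,0,0,0,0,0,90],
  [0,0,0,0,0,0,50],
  [0,0,0,0,0,0,50],
  [0,0,0,0,0,0,50],
  [0,0,0,0,0,0,50],
  [0,0,0,0,0,0,50],
])

```text
t: 4.68
eef_pos: [622.9, -303.5, 90.0]
tcp_rot: [-3.141, 0.001, 2.818]
ft_force: [-2.3, 0.0, 7.5]
opening: 0.65
grip_force: 30.0
```

Emit:
jog_arm([
  [0,0,0,0,0,-30,50],
  [0,0,-7.9,0,0,-40,50],
  [0,0,-7.9,0,0,-40,50],
  [0,0,-7.8,0,0,0,50],
  [0,0,0,10.9,55.2,0,50],
  [0,0,0,10.9,55.2,0,50],
  [0,0,0,10.9,55.2,0,50],
  [0,0,0,10.9,55.2,0,50],
  [0,0,0,10.9,55.2,0,50],
  [0,0,0,10.9,55.2,0,50],
])

```text
t: 5.92
eef_pos: [527.7, 22.3, 199.3]
tcp_rot: [3.142, 0.0, -3.054]
ft_force: [1.6, 0.6, -0.6]
opening: 0.654
grip_force: 29.9
```

Emit:
jog_arm([
  [0,0,0,10.9,55.2,0,50],
  [0,0,0,10.9,55.2,0,50],
  [0,0,0,0,0,0,50],
  [0,0,0,0,0,0,50],
])

```text
t: 6.42
eef_pos: [497.1, 128.8, 199.3]
tcp_rot: [-3.142, 0.0, -3.053]
ft_force: [-0.3, -0.1, -1.1]
opening: 0.651
grip_force: 29.9
```

```bash
python3 - <<'E'
from m import *
go(497,129,105,185)
c=env.read_camera("wrist");np.savez("wrist2.npz",**c);cv2.imwrite("pics/w2.png",c["color"][...,::-1])
W=wcloud(c);H=cv2.cvtColor(c["color"],cv2.COLOR_RGB2HSV).astype(int);h,s,v=H[...,0],H[...,1],H[...,2];z=W[...,2]
fit(W,(h<20)&(s>160)&(v>100)&(z>5)&(z<30),"orange")
fit(W,(s<50)&(v>150)&(z>6)&(z<18),"white")
E
```

```text
t 6.42 pos [497.1 128.8 199.3] rot [-180.     0.  -174.9] | turn z 0.1 shift [ 0.1  0.2 94.3]
orange px [260. 168.] n 2609 med [475. 128.  11.] zpct [ 9. 12.] rect c 475 129 size 32 79 ang 3.7
white px [133. 184.] n 4872 med [503.  -1.  11.] zpct [ 9. 12.] rect c 505 -4 size 81 80 ang 2.4
white px [261. 315.] n 792 med [651. 145.  11.] zpct [ 9. 12.] rect c 652 147 size 22 79 ang 6.0
```

View pics/w2.png

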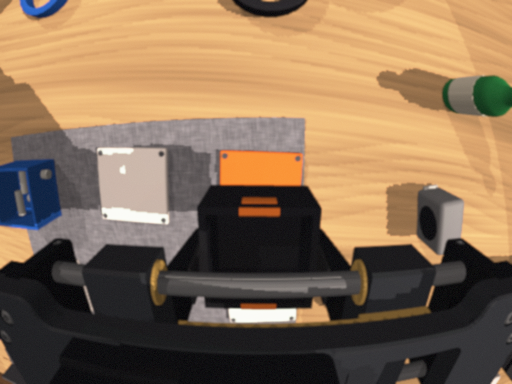

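Emit:
jog_arm([
  [0,0,0,-1.2,0,45,50],
  [0,0,0,0,0,32,50],
  [0,0,0,0,0,14,50],
  [0,0,0,0,0,6.5,50],
  [0,0,0,0,0,0,50],
  [0,0,0,0,0,0,85],
  [0,0,0,0,0,0,85],
  [0,0,0,0,0,0,85],
  [0,0,0,0,0,-30,85],
  [0,0,0,0,0,-60,85],
])

```text
t: 7.72
eef_pos: [497.6, 128.9, 191.4]
tcp_rot: [-3.142, -0.004, -3.053]
ft_force: [0.5, -0.3, 0.5]
opening: 0.898
grip_force: 0.0
```

Emit:
jog_arm([
  [0,0,-0.4,0,0,-20,85],
  [0,0,0,5.4,-54.2,0,85],
  [0,0,0,5.4,-54.2,0,85],
  [0,0,0,5.4,-54.2,0,85],
  [0,0,0,5.4,-54.2,0,85],
  [0,0,0,5.4,-54.2,0,85],
  [0,0,0,5.4,-54.2,0,85],
  [0,0,0,5.4,-54.2,0,85],
  [0,0,0,5.4,-54.2,0,85],
  [0,0,0,0,0,0,85],
])

```text
t: 8.98
eef_pos: [496.0, -309.9, 211.5]
tcp_rot: [-3.141, 0.001, -3.05]
ft_force: [-0.0, 0.5, -0.5]
opening: 0.894
grip_force: 0.0
```

```bash
python3 - <<'E'
from m import *
go(492,-307,85,185.5)
for n in("top","side","wrist"):
    c=env.read_camera(n);W=(wcloud if n=="wrist" else cloud)(c);H=cv2.cvtColor(c["color"],cv2.COLOR_RGB2HSV).astype(int);h,s,v=H[...,0],H[...,1],H[...,2];z=W[...,2]
    x,y=W[...,0],W[...,1]
    print(n)
    fit(W,(z>46)&(z<68)&(abs(x-498)<70)&(abs(y-129)<70),"binrim")
    fit(W,((h<4)|(h>176))&(s>180)&(z>20)&(z<40)&(abs(x-492)<60)&(abs(y+307)<60),"red rim")
    if n!="side":fit(W,(h<20)&(s>160)&(v>100)&(abs(x-498)<70)&(abs(y-129)<70)&(z<20),"orange")
E
```

```text
t 8.97 pos [ 496.  -309.9  211.5] rot [-180.     0.  -174.8] | turn z -0.3 shift [  3.7   3.3 126.5]
top
binrim px [196. 216.] n 184 med [499. 131.  55.] zpct [48. 59.] rect c 497 130 size 62 63 ang 4.6
orange px [204. 219.] n 204 med [481. 109.  11.] zpct [ 7. 15.] rect c 497 127 size 78 72 ang 1.8
side
binrim px [208. 170.] n 176 med [499. 124.  54.] zpct [47. 59.] rect c 498 128 size 64 68 ang 3.8
red rim px [263. 277.] n 208 med [ 487. -315.   27.] zpct [21. 33.] rect c 491 -307 size 61 61 ang 6.0
wrist
red rim px [260. 186.] n 1208 med [ 490. -306.   29.] zpct [21. 31.] rect c 492 -306 size 61 61 ang 5.6
```

Emit:
jog_arm([
  [0,0,-0.6,3.7,3.7,36,85],
  [0,0,0,0,0,45,85],
  [0,0,0,0,0,30,85],
  [0,0,0,0,0,15.5,85],
  [0,0,0,0,0,0,85],
  [0,0,0,0,0,0,50],
  [0,0,0,0,0,0,50],
  [0,0,0,0,0,0,50],
  [0,0,0,0,0,0,50],
  [0,0,0,0,0,0,50],
])

```text
t: 10.38
eef_pos: [492.6, -303.6, 86.0]
tcp_rot: [-3.141, 0.001, -3.036]
ft_force: [-0.6, 0.1, 6.3]
opening: 0.651
grip_force: 30.0
```

Emit:
jog_arm([
  [0,0,0,0,0,-40,50],
  [0,0,0.9,0,0,-60,50],
  [0,0,0,-5.4,53.8,-14,50],
  [0,0,0,-5.4,53.8,0,50],
  [0,0,0,-5.4,53.8,0,50],
  [0,0,0,-5.4,53.8,0,50],
  [0,0,0,-5.4,53.8,0,50],
  [0,0,0,-5.4,53.8,0,50],
  [0,0,0,-5.4,53.8,0,50],
  [0,0,0,-5.4,53.8,0,50],
])

```text
t: 11.62
eef_pos: [496.5, 130.8, 199.4]
tcp_rot: [3.142, 0.0, -3.052]
ft_force: [1.5, -0.4, -0.2]
opening: 0.651
grip_force: 30.0
```

Emit:
jog_arm([
  [0,0,0,0,0,0,50],
  [0,0,0,0,0,0,50],
])

```text
t: 11.88
eef_pos: [496.6, 129.0, 199.2]
tcp_rot: [-3.142, -0.0, -3.051]
ft_force: [0.5, -0.3, -0.7]
opening: 0.647
grip_force: 30.0
```

```bash
python3 - <<'E'
from m import *
go(497.7,129,136,185.1)
E
```

```text
t 11.88 pos [496.6 129.  199.2] rot [-180.    -0.  -174.8] | turn z 0.1 shift [-1.1 -0.1 63.2]
```

Emit:
jog_arm([
  [0,0,0,-1.1,0,30,50],
  [0,0,0,0,0,20,50],
  [0,0,0,0,0,8,50],
  [0,0,0,0,0,4.5,50],
  [0,0,0,0,0,0,50],
  [0,0,0,0,0,0,85],
  [0,0,0,0,0,0,85],
  [0,0,0,0,0,0,85],
  [0,0,0,0,0,-30,85],
  [0,0,0,0,0,-50,85],
])

```text
t: 13.12
eef_pos: [497.4, 129.2, 216.7]
tcp_rot: [-3.142, -0.003, -3.052]
ft_force: [0.6, 0.4, -0.5]
opening: 0.895
grip_force: 0.0
```

Emit:
jog_arm([
  [0,0,8.7,0,0,0,85],
  [0,0,8.7,0,0,0,85],
  [0,0,8.7,0,0,0,85],
  [0,0,0,-5.8,-56.6,0,85],
  [0,0,0,-5.8,-56.6,0,85],
  [0,0,0,-5.8,-56.6,0,85],
  [0,0,0,-5.8,-56.6,0,85],
  [0,0,0,-5.8,-56.6,0,85],
  [0,0,0,-5.8,-56.6,0,85],
  [0,0,0,-5.8,-56.6,0,85],
])

```text
t: 14.38
eef_pos: [393.3, -257.1, 217.0]
tcp_rot: [-3.142, 0.001, 2.776]
ft_force: [0.9, 0.3, 0.2]
opening: 0.894
grip_force: 0.0
```

Emit:
jog_arm([
  [0,0,0,-5.8,-56.6,0,70],
  [0,0,0,0,0,0,70],
  [0,0,0,0,0,0,70],
])

```text
t: 14.75
eef_pos: [379.0, -309.9, 216.6]
tcp_rot: [3.141, -0.0, 2.775]
ft_force: [0.6, -0.0, -0.4]
opening: 0.74
grip_force: 0.0
```

```bash
python3 - <<'E'
from m import *
for n in("top","side","wrist"):
    c=env.read_camera(n);W=(wcloud if n=="wrist" else cloud)(c);H=cv2.cvtColor(c["color"],cv2.COLOR_RGB2HSV).astype(int);h,s,v=H[...,0],H[...,1],H[...,2];z=W[...,2]
    x,y=W[...,0],W[...,1]
    print(n)
    fit(W,((h<4)|(h>176))&(s>180)&(z>67)&(abs(x-498)<70)&(abs(y-129)<70),"tray")
    if n=="wrist":
        fit(W,(h>20)&(h<36)&(s>130)&(v>70)&(z>22)&(abs(x-380)<60)&(abs(y+307)<60),"block")
        fit(W,(z>22)&(abs(x-380)<60)&(abs(y+307)<60),"block all")
        cv2.imwrite("pics/w3.png",c["color"][...,::-1])
go(379,-310,82,159)
E
```

```text
top
tray px [196. 219.] n 157 med [487. 127.  79.] zpct [70. 83.] rect c 494 129 size 60 62 ang 5.0
side
wrist
block px [258. 187.] n 1990 med [ 377. -308.   30.] zpct [28. 33.] rect c 380 -309 size 35 70 ang 69.2
block all px [258. 189.] n 2437 med [ 377. -308.   30.] zpct [28. 44.] rect c 380 -309 size 35 70 ang 69.4
block all px [240. 319.] n 49016 med [ 357. -306.  251.] zpct [192. 268.] rect c 370 -303 size 160 64 ang 58.1
t 14.9 pos [ 379.6 -309.2  216.8] rot [180.   -0.  159.1] | turn z 0.1 shift [  0.3  -1.  134.8]
```

View pics/w3.png

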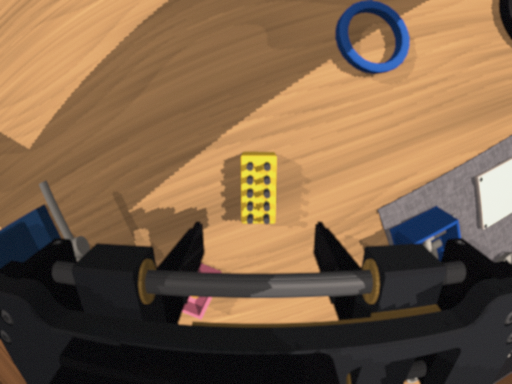

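The block is at (258,188), centred and square between the fingers. Tray rim z reads about 80 mm, as expected when seated.

Emit:
jog_arm([
  [0,0,0,0,0,45,70],
  [0,0,0,0,0,45,70],
  [0,0,0,0,0,30,70],
  [0,0,0,0,0,13.5,70],
  [0,0,0,0,0,0,70],
  [0,0,0,0,0,0,25],
  [0,0,0,0,0,0,25],
  [0,0,0,0,0,0,25],
  [0,0,0,0,0,0,25],
  [0,0,0,0,0,0,25],
])

```text
t: 16.15
eef_pos: [379.3, -310.3, 83.5]
tcp_rot: [-3.142, 0.0, 2.776]
ft_force: [-0.4, 1.0, 5.8]
opening: 0.369
grip_force: 30.0
```

Emit:
jog_arm([
  [0,0,0,0,0,-30,25],
  [0,0,-8.7,0,0,-50,25],
  [0,0,-8.7,0,0,-40,25],
  [0,0,-8.5,0,0,0,25],
  [0,0,0,-48,26.8,0,25],
  [0,0,0,-48,26.8,0,25],
  [0,0,0,-48,26.8,0,25],
  [0,0,0,-48,26.8,0,25],
  [0,0,0,-48,26.8,0,25],
  [0,0,0,-48,26.8,0,25],
])

```text
t: 17.4
eef_pos: [653.5, -124.0, 202.9]
tcp_rot: [3.141, -0.001, -3.055]
ft_force: [0.2, -1.7, -1.4]
opening: 0.367
grip_force: 30.0
```

Emit:
jog_arm([
  [0,0,0,0,0,0,25],
  [0,0,0,0,0,0,25],
])

```text
t: 17.65
eef_pos: [651.7, -125.2, 202.6]
tcp_rot: [3.141, -0.001, -3.055]
ft_force: [-0.2, -1.4, -1.1]
opening: 0.369
grip_force: 30.0
```

```bash
python3 - <<'E'
from m import *
c=env.read_camera("wrist");W=wcloud(c);H=cv2.cvtColor(c["color"],cv2.COLOR_RGB2HSV).astype(int);h,s,v=H[...,0],H[...,1],H[...,2];z=W[...,2]
fit(W,(s<50)&(v>140)&(z>6)&(z<18),"white")
go(652,-125,95.5,185)
E
```

```text
white px [388.  60.] n 5156 med [506.  -8.  11.] zpct [ 9. 12.] rect c 504 -5 size 81 81 ang 1.7
white px [257. 172.] n 3086 med [ 632. -130.   11.] zpct [ 9. 12.] rect c 652 -126 size 78 81 ang 5.9
white px [477. 184.] n 2788 med [620. 137.  11.] zpct [ 9. 12.] rect c 621 142 size 80 82 ang 8.4
white px [376. 203.] n 144 med [657.  -0.  12.] zpct [ 6. 18.] rect c 652 -4 size 39 13 ang 61.3
white px [412. 294.] n 122 med [770.  81.  15.] zpct [13. 16.] rect c 769 83 size 58 5 ang 86.9
white px [255. 316.] n 500 med [ 814. -116.    7.] zpct [6. 8.] rect c 814 -109 size 102 16 ang 83.6
t 17.7 pos [ 651.5 -125.7  202.9] rot [ 1.800e+02 -1.000e-01 -1.751e+02] | turn z -0.1 shift [ -0.6   0.6 107.4]
```

Emit:
jog_arm([
  [0,0,0,-0.5,0.2,45,25],
  [0,0,0,0,0,35,25],
  [0,0,0,0,0,20,25],
  [0,0,0,0,0,6.8,25],
  [0,0,0,0,0,0,25],
  [0,0,0,0,0,0,60],
  [0,0,0,0,0,0,60],
  [0,0,0,0,0,0,60],
  [0,0,0,0,0,-30,60],
  [0,0,0,0,0,-60,85],
])

```text
t: 18.95
eef_pos: [652.0, -124.8, 185.5]
tcp_rot: [3.14, -0.004, -3.055]
ft_force: [1.1, -0.1, 0.4]
opening: 0.689
grip_force: 0.0
```

Emit:
jog_arm([
  [0,0,0,0,0,-45,90],
  [0,0,0,0.2,57.2,0,90],
  [0,0,0,0.2,57.2,0,90],
  [0,0,0,0.2,57.2,0,90],
  [0,0,0,0.2,57.2,0,90],
  [0,0,0,0.2,57.2,0,90],
  [0,0,0,0.2,57.2,0,90],
  [0,0,0,0.2,57.2,0,90],
  [0,0,0,0,0,0,90],
  [0,0,0,0,0,0,90],
])

```text
t: 20.2
eef_pos: [616.7, 273.6, 231.5]
tcp_rot: [-3.141, -0.0, -3.055]
ft_force: [0.3, 0.9, 0.2]
opening: 0.948
grip_force: 0.0
```

```bash
python3 - <<'E'
from m import *
c=env.read_camera("wrist");W=wcloud(c);z=W[...,2];x,y=W[...,0],W[...,1]
fit(W,(z>66)&(z<76)&(abs(x-615)<60)&(abs(y-274)<60),"cap")
fit(W,(z>20)&(z<76)&(abs(x-615)<60)&(abs(y-274)<60),"jar")
cv2.imwrite("pics/w4.png",c["color"][...,::-1])
go(616,274,99,185)
E
```

```text
cap px [263. 198.] n 1984 med [617. 278.  69.] zpct [68. 71.] rect c 618 278 size 45 46 ang 14.7
jar px [263. 193.] n 2542 med [613. 277.  69.] zpct [37. 71.] rect c 617 277 size 49 48 ang 66.9
t 20.25 pos [617.  273.  231.5] rot [-180.     0.  -175.1] | turn z -0.1 shift [  0.9   1.1 132.5]
```

View pics/w4.png

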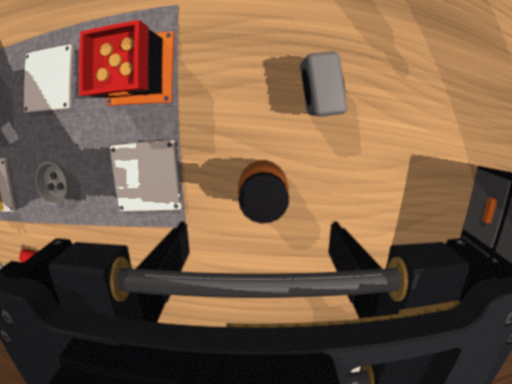

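The jar is at (263,198), with free space around it for the fingers.

Emit:
jog_arm([
  [0,0,0,-1.5,3.9,40,90],
  [0,0,0,0,0,50,90],
  [0,0,0,0,0,35,90],
  [0,0,0,0,0,16,90],
  [0,0,0,0,0,0,90],
  [0,0,0,0,0,0,40],
  [0,0,0,0,0,0,40],
  [0,0,0,0,0,0,40],
  [0,0,0,0,0,0,40],
  [0,0,0,0,0,0,40],
])

```text
t: 21.5
eef_pos: [618.0, 277.9, 90.7]
tcp_rot: [3.141, 0.0, -3.055]
ft_force: [-0.2, -0.9, 2.2]
opening: 0.538
grip_force: 30.0
```

Emit:
jog_arm([
  [0,0,0,0,0,-40,40],
  [0,0,0,0,0,-55,40],
  [0,0,0,0,0,-35,40],
  [0,0,0,23.1,-45.1,0,40],
  [0,0,0,23.1,-45.1,0,40],
  [0,0,0,23.1,-45.1,0,40],
  [0,0,0,23.1,-45.1,0,40],
  [0,0,0,23.1,-45.1,0,40],
  [0,0,0,23.1,-45.1,0,40],
  [0,0,0,0,0,0,40],
])

```text
t: 22.75
eef_pos: [502.2, -6.0, 220.5]
tcp_rot: [3.142, -0.001, -3.059]
ft_force: [0.5, 0.9, -1.7]
opening: 0.539
grip_force: 30.0
```

```bash
python3 - <<'E'
from m import *
go(503.5,-4,102.5,185)
E
```

```text
t 22.75 pos [502.2  -6.  220.5] rot [ 180.    -0.  -175.3] | turn z -0.3 shift [ -1.5   1.9 118. ]
```

Emit:
jog_arm([
  [0,0,0,0,0,45,40],
  [0,0,0,0,0,40,40],
  [0,0,0,0,0,24,40],
  [0,0,0,0,0,8,40],
  [0,0,0,0,0,0,40],
  [0,0,0,0,0,0,40],
])

```text
t: 23.5
eef_pos: [503.7, -3.6, 104.3]
tcp_rot: [-3.141, 0.002, -3.055]
ft_force: [0.5, 0.5, -1.7]
opening: 0.537
grip_force: 30.0
```

Emit:
jog_arm([
  [0,0,0,0,0,2,40],
  [0,0,0,0,0,0,40],
  [0,0,0,0,0,0,80],
  [0,0,0,0,0,0,80],
  [0,0,0,0,0,0,80],
  [0,0,0,0,0,-30,80],
  [0,0,0,0,0,-60,80],
  [0,0,0,0,0,-60,80],
  [0,0,0,0,-50,0,80],
  [0,0,0,0,-50,0,80],
])

```text
t: 24.75
eef_pos: [512.0, -104.2, 252.5]
tcp_rot: [-3.141, 0.002, -3.054]
ft_force: [0.5, -0.3, 0.5]
opening: 0.841
grip_force: 0.0
```

Emit:
jog_arm([
  [0,0,0,0,-60,0,80],
  [0,0,0,0,-60,0,80],
  [0,0,0,0,-60,0,80],
  [0,0,0,0,-30,0,80],
  [0,0,0,0,0,0,80],
  [0,0,0,0,0,0,80],
])

```text
t: 25.5
eef_pos: [529.8, -311.9, 251.2]
tcp_rot: [3.141, -0.0, -3.055]
ft_force: [-0.2, -0.1, 0.1]
opening: 0.843
grip_force: 0.0
```

```bash
python3 - <<'E'
from m import *
for n in("top","side"):
    c=env.read_camera(n);W=cloud(c);H=cv2.cvtColor(c["color"],cv2.COLOR_RGB2HSV).astype(int);h,s,v=H[...,0],H[...,1],H[...,2];z=W[...,2];x,y=W[...,0],W[...,1]
    near=lambda a,b:(abs(x-a)<48)&(abs(y-b)<48)
    print(n)
    fit(W,near(498,129)&(z>64)&(z<95),"tray top"); fit(W,near(498,129)&(z<64)&(z>20)&(v<90),"bin")
    fit(W,near(503,-4)&(z>20)&(z<100),"jar"); fit(W,near(652,-125)&(z>25),"block")
    fit(W,near(503,-4)&(s<60)&(v>130)&(z<20),"wmid");fit(W,near(652,-125)&(s<60)&(v>130)&(z<20),"wfar")
    cv2.imwrite(f"pics/{n}9.png",cv2.resize(c["color"][100:340,60:380,::-1],(800,600),interpolation=cv2.INTER_CUBIC))
E
```

```text
top
tray top px [195. 216.] n 214 med [495. 132.  79.] zpct [67. 84.] rect c 496 129 size 62 63 ang 5.2
jar px [250. 214.] n 339 med [500.  -4.  80.] zpct [50. 84.] rect c 501 -3 size 49 50 ang 45.1
block px [297. 155.] n 388 med [ 650. -124.   41.] zpct [36. 56.] rect c 652 -125 size 70 35 ang 4.9
wmid px [252. 216.] n 763 med [492.  -9.  10.] zpct [ 1. 15.] rect c 503 -4 size 93 94 ang 89.4
wfar px [296. 160.] n 644 med [ 640. -112.   10.] zpct [ 1. 14.] rect c 651 -124 size 93 94 ang 1.5
side
tray top px [206. 165.] n 282 med [496. 127.  74.] zpct [65. 83.] rect c 497 128 size 64 72 ang 5.0
bin px [210. 178.] n 185 med [496.  99.  38.] zpct [23. 55.] rect c 499 115 size 64 47 ang 3.9
jar px [224. 195.] n 387 med [499. -20.  62.] zpct [25. 83.] rect c 502 -9 size 48 49 ang 32.4
wmid px [223. 208.] n 413 med [482. -25.  11.] zpct [ 2. 15.] rect c 503 -4 size 95 96 ang 89.8
wfar px [278. 227.] n 88 med [ 614. -150.    5.] zpct [ 2. 13.] rect c 613 -150 size 19 43 ang 4.3
```

View pics/top9.png

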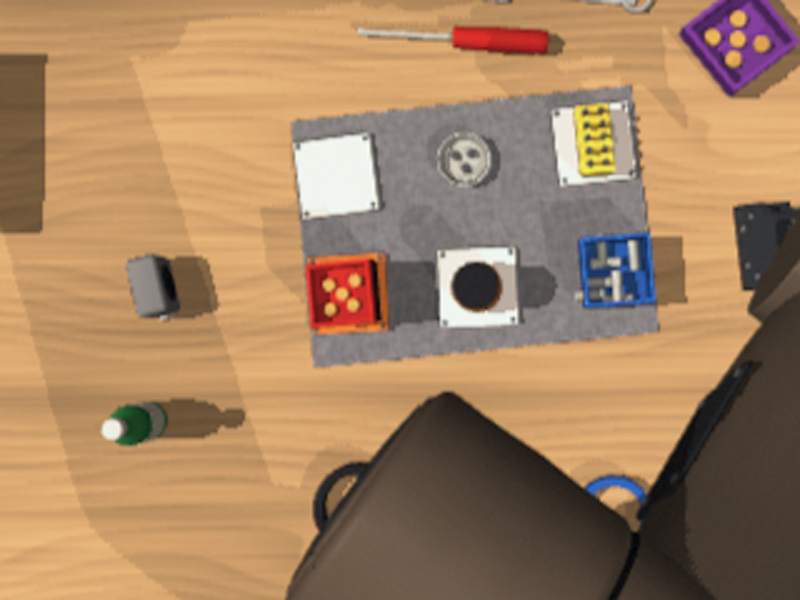

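View pics/side9.png

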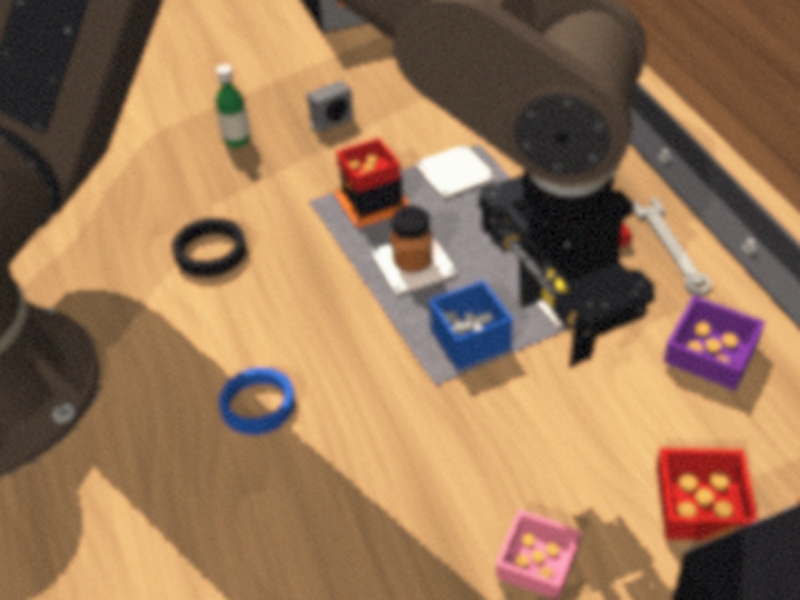

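The pictures show the tray seated on the bin at (345,293), the jar centred on its dock at (477,287), the block on the dock behind the blue bin at (595,140), and the oil bottle upright at (130,425). Handing in.

```bash
python3 -c "
from cell import env
print(env.job_done())"
```

```text
the job is handed in; nothing more can be done
None
```

The job is handed in: the red tray sits on the black bin on the orange dock, the jar and bit block are on their white docks, and the oil bottle is still upright. It took about 26 s of the 112 s, and my last measurements put everything within the limits, though the hand-in gave no verdict.

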